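Extend the steamer's telescoping handle and hold the potatoes over the pot to drip

TASK

The halved potatoes in the steamer basket are done: squeeze in the button on the grip of the basket's telescoping handle and, with the basket still standing in the pot, draw the handle up past its first stop to its second stop (full length). Then lift the basket by that extended handle, level and with all three halves in it, and finish while holding it still, completely clear above the rim and over the middle of the pot so that it can drip back in. Do not put it down or let go at the end, and leave the pot, dish rack, glass container and tin cup where they stand.

Things in the scene. Friction and masses are not known exactly. Their poses are not given: they have to be found in the camera images.
- grip (a point): Centre of the black grip atop the steamer's telescoping handle: upright block 26 mm (x) by 30 mm (y) by 42 mm high, on a rod that slides up out of an 18 mm tube amid the basket. Axes as the basket's: z up, y out through the face with the button. Handle pushed in, it is 124 mm above the basket's origin, 54 mm above the pot's rim at the start; at full length 184 mm above the basket's origin.
- button_face (a point): Centre of the outer face of the round grey release button, 16 mm across, in the middle of the grip's +y face, 19 mm from grip. It stands 4 mm proud and presses in along the grip's y (2 N to start, 5 N flush), so a gripper closing on the grip along its y (34 mm over button and back face) squeezes it in. It springs out when let go. No button on the other faces.
- button (a joint): How far the button is pressed in, m: 0 out (handle locked at a stop), 0.004 flush with the grip's face; the lock lets go at 0.003.
- handle (a joint): How far the handle is drawn out, m: 0 pushed in, 0.030 first stop, 0.060 second stop, the end of travel. Button held in: slides freely through the first stop against 1.4 N friction, less than the basket's weight, and stays where left. Button out: a pin locks it at each of these three places (1 to 2 mm of play), and pulling then lifts the whole basket.
- basket: Round perforated steel steamer basket with sloping petal sides, 200 mm across the top, 156 mm at the base, side 56 mm high, about 0.6 kg with the handle and potatoes. Origin: centre of the underside of its three 16 mm feet; z up, y the way the button faces. At the start it stands on the pot's floor, its y within about 55 degrees of the world's y.
- pot: Low aluminium pot, 240 mm across, 75 mm high, wall 4 mm, floor 5 mm thick, with a steel loop handle on each side (along its y, reaching 155 mm from the centre); 1.2 kg, loose on a cork trivet 10 mm thick. Origin: centre of its underside, z up; the rim is 75 mm above it.
- potato0_mid (a point): Centre (half-way up) of the first of three halved boiled potatoes, domes 52 mm across and 27 mm high, cut face down on the basket's floor round the tube; their tops are about 56 mm below the lower edge of the pushed-in grip.
- potato1_mid (a point): Centre of the second potato half, same size.
- potato2_mid (a point): Centre of the third potato half, same size.
- dish_rack: Purple plastic dish rack, 360 mm (x) by 260 mm, side 98 mm high, with two melamine plates standing in it up to 217 mm high and cutlery in its bin; stands to the robot's left. Origin at the centre of its underside. A bystander.
- glass_box: Glass food container with its white snap lid closed, 191 mm by 151 mm by 76 mm high, to the robot's right. Origin at the centre of its underside. A bystander.
- tin_cup: White enamel tin cup, 84 mm across and 80 mm high with a handle at its own +y, beyond the pot. Origin at the centre of its underside. A bystander.
Mind the look-alikes: they are no part of the job. What is shaped like the part that bears potato0_mid but blue or orange is not meant.

How it is judged:
By the outcome, as a careful person would: the job done as asked, in the order asked, and still so for the second after the job is handed in, while the arm keeps its last pose, push and grip.
It also fails if it takes over 30 s, if anything falls off the work surface, if the arm or the gripper's body presses on something with over 40 N, if the wrist force passes 120 N, or if a joint passes its speed limit or range.

ROBOT

A 6-joint arm with a two-finger parallel gripper is mounted at the origin on the work surface. World frame = base frame: x ahead of the robot, y to its left, z up, the work surface at z = 0. Lengths are in m, angles in rad, forces in N, time in s.
With the tool pointing down it reaches from about 0.425 to 0.95 m from the base axis. Payload 14.7 kg.
Tool frame: the origin (TCP) lies at the very end of the fingers, on their centre line; the grasp point (between the pads) lies 19 mm behind it; z points along the fingers, y is the line along which they close (so a half turn about z gives the same grasp; the last joint's range is limited). The gripper opens to 85 mm and grips with 20 to 120 N. Pads are 22 mm wide; open, the fingers measure 114 mm over their backs; the gripper's body (76 mm by 85 mm) begins 54 mm behind the grasp point. The pads swing forward as they close: fully open they stand 13 mm farther back than shut.
Start: joints at [1.247, 0.48, 1.596, -0, 1.065, -0.047], TCP at [0.178, 0.625, 0.195] pointing down, gripper open.
Joint ranges: [-2.75, 2.75], [-0.82, 2.05], [0.23, 2.67], [-1.56, 4.7], [0.09, 2.69], [-2.92, 2.92]. Speed limits (rad/s): [1.89, 1.89, 2.39, 3.01, 3.01, 3.01].

INTERFACE

Orientations are given as [roll, pitch, yaw] about the fixed x, y, z axes, in that order (R = Rz(yaw) Ry(pitch) Rx(roll)).
In Python, from workcell import robot, camera gives the robot as it stands.
- The arm moves only by the tool step_arm, never from a script. Its argument "series" is a list of rows, each a list of 7 numbers: the shift along the tool's x, y, z in mm, then the turn, a rotation vector about the tool's x, y, z in degrees, then the opening, from -1 (shut) to 1 (fully open). In form: [[tx, ty, tz, ax, ay, az, fingers], ...]. A call has 1 to 12 rows; each row shifts and turns the commanded pose from where the row before left it, along the tool's axes as they then stand; what a row does not reach is not made up. A row lasts 1/10 s, in which the tool goes at most 50 mm and 8.59 degrees, less where a joint would pass 70% of its speed; a pose out of reach is approached as far as the arm can. A call is refused whole if a number of a shift passes 50 or a number of a turn 8.59, either way. A call with a gripper value outside its range is refused whole. The fingers move at their own pace and stop on an object; "squeeze" is the grip in N (left out, the last holds). Time passes only in rows, so rows that do not move let the fingers close. It gives the time, the measured TCP pose, the force, the opening and the grip force at its end, in the units of the state.
- robot.get_obs(): the state, without advancing time (a new reading comes with each control period).
- camera(name): name is "scene" or "top" or "wrist"; returns a dict with "color" (420x560x3 uint8, red, green, blue), "mtx" (3x3 intrinsics, pixels), "view" (4x4, takes a point from world to camera coordinates). Camera axes: x right, y down, z forward; pixel columns grow to the right and rows downward; lengths in m; the calibration is good to about 2 mm. A picture is of the moment at which its call begins. There is no depth.
- robot.job_done(): hands the job in; it is judged then, once.
The state is a dict: "time": time; "joint_pos": joint angles; "qd": joint speeds; "tau": joint torques, N m; "tcp_pos": TCP position; "orientation": TCP orientation; "ft_force": force on the tool from outside, world axes, zero at the start; "torque": the same for the moment, N m; "grip_width": finger opening in m; "gripper_force": force on a finger pad.
Only numpy, scipy, OpenCV 4.12 (cv2) and the standard library are available. Lean on these libraries where they do the work, as an engineer would, in place of code of your own. Each camera call takes 0.05 s, during which the arm holds its last target. There are 200 camera calls.

## Working session

There is one attempt and no reset: what is moved stays moved. The work goes in short steps, Python scripts to look and compute and a tool call to move; the robot and the scene stay as the last step left them, time stands still between calls to the robot, and variables do not carry over. Pictures are saved under pics/ and viewed, at most 10 in all, crops included, and the job is handed in when it is done.

Besides the shell and the picture viewer there is one more tool, called after "Call:" as a command line: name --pt "numbers of a row" for each row, then --argument value for the rest. step_arm: Moves the arm, as the interface text tells. Its arguments: {"type":"object","properties":{"series":{"type":"array","items":{"type":"array","items":{"type":"number"}}},"squeeze":{"type":"number"}},"required":["series"]}

```bash
mkdir -p pics; python3 - <<'E'
from workcell import robot, camera
import cv2,numpy as np
ims=[]
for n in("scene","top"):
    c=camera(n); np.savez(f"pics/{n}0.npz",**c); cv2.imwrite(f"pics/{n}0.png",c["color"][:,:,::-1])
    print(n,c["mtx"].round(1).tolist(),c["view"].round(3).tolist())
o=robot.get_obs();print({k:np.round(v,3).tolist() for k,v in o.items()})
E
```

```text
scene [[539.5, 0.0, 280.2], [0.0, 539.5, 207.7], [0.0, 0.0, 1.0]] [[0.742, 0.671, -0.01, -0.478], [0.541, -0.607, -0.582, -0.231], [-0.396, 0.426, -0.813, 2.128], [0.0, 0.0, 0.0, 1.0]]
top [[410.6, 0.0, 272.8], [0.0, 410.6, 211.7], [0.0, 0.0, 1.0]] [[0.012, -1.0, 0.012, 0.026], [-0.993, -0.014, -0.115, 0.611], [0.115, -0.011, -0.993, 1.157], [0.0, 0.0, 0.0, 1.0]]
{'time': 0.1, 'joint_pos': [1.247, 0.481, 1.597, 0.0, 1.065, -0.047], 'qd': [-0.001, -0.003, -0.001, 0.0, 0.001, 0.001], 'tau': [0.002, -95.225, -43.104, 0.0, 0.005, 0.0], 'tcp_pos': [0.177, 0.625, 0.194], 'orientation': [-3.141, -0.0, 2.865], 'ft_force': [0.78, -0.03, 0.242], 'torque': [0.028, -0.001, -0.012], 'gripper_force': 0.0, 'grip_width': 0.086}
```

View pics/scene0.png

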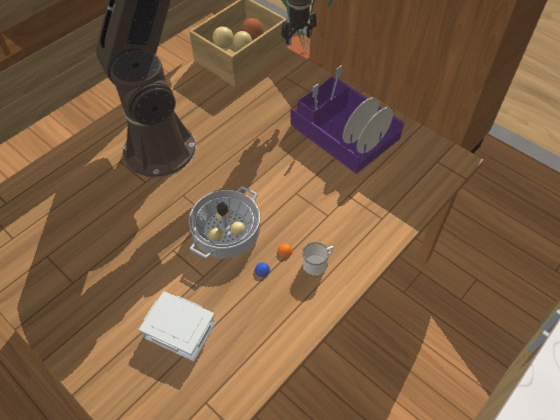

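View pics/top0.png

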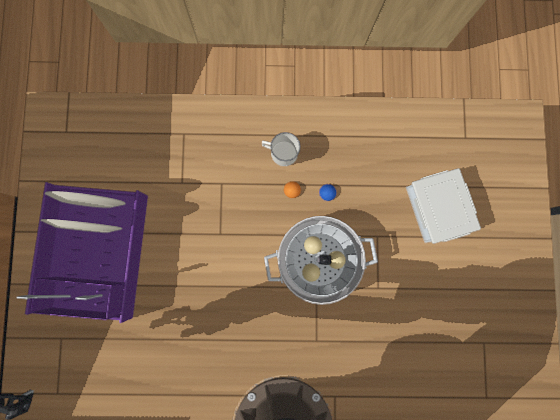

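The scene view shows the pot at (225,222) with the black grip at (222,209). In the top view the pot is at (321,260), the grip at (325,259), and the loop handles at (270,268) and (371,250).

```bash
cat > h.py <<'E'
import numpy as np,cv2
def ray(c,u,v):
    V=c["view"];R=V[:3,:3];o=-R.T@V[:3,3]
    d=R.T@np.linalg.inv(c["mtx"])@[u,v,1];return o,d/np.linalg.norm(d)
def onz(c,u,v,z):
    o,d=ray(c,u,v);return o+d*(z-o[2])/d[2]
def tri(rs):
    A=sum(np.eye(3)-np.outer(d,d) for o,d in rs);b=sum((np.eye(3)-np.outer(d,d))@o for o,d in rs)
    return np.linalg.solve(A,b)
def black(im,x0,y0,x1,y1,t=50):
    m=np.zeros(im.shape[:2],np.uint8);m[y0:y1,x0:x1]=(im.max(2)<t)[y0:y1,x0:x1]
    n,l,s,c=cv2.connectedComponentsWithStats(m);i=1+s[1:,4].argmax();return c[i],s[i]
E
python3 - <<'E'
from h import *
T=np.load("pics/top0.npz");S=np.load("pics/scene0.npz")
a,sa=black(T["color"],305,240,345,280);b,sb=black(S["color"],205,195,240,222)
print(a,sa,b,sb,tri([ray(T,*a),ray(S,*b)]),onz(T,*a,.15),onz(S,*b,.139))
for u,v in((277,260),(366,260),(321,217),(321,303)):print(onz(T,u,v,.085))
print("loops",onz(T,265,268,.065),onz(T,377,248,.065))
A=cv2.resize(T["color"][235:285,290:350],None,fx=6.6,fy=6.6,interpolation=2);B=cv2.resize(S["color"][185:245,185:265],None,fx=5,fy=5,interpolation=2)
A=cv2.resize(A,(396,300));cv2.imwrite("pics/crop.png",np.hstack([A,B])[:,:,::-1])
E
```

```text
[326.01538462 258.92307692] [320 255  11   9  65] [221.89473684 211.05263158] [218 207   9   9  38] [ 0.4777049  -0.10460416  0.13769545] [ 0.47618763 -0.10441709  0.15      ] [ 0.48006929 -0.10373532  0.139     ]
[0.47174025 0.02113209 0.085     ]
[ 0.4747837  -0.22375259  0.085     ]
[ 0.59201327 -0.09990229  0.085     ]
[ 0.35728502 -0.09965058  0.085     ]
loops [0.44916688 0.0538643  0.065     ] [ 0.50869033 -0.2599701   0.065     ]
```

View pics/crop.png

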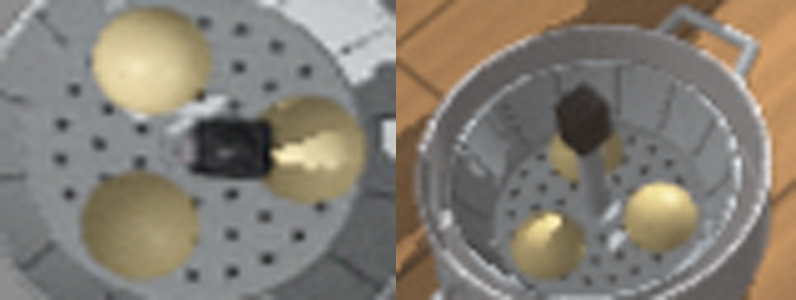

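The left crop shows the grip as a long dark block, with the greyish button at its left end (crop (190,148)), so it faces roughly world +y. The right crop shows the grip upright on its tube. The grip triangulates to z = 0.138, which agrees with the expected 0.139. I'll move above it now.

Call:
step_arm --pt "0 0 -45 0 0 0 1" --pt "0 0 -45 0 0 0 1" --pt "0 0 -40 0 0 0 1" --pt "-37 -21 0 0 0 0 1" --pt "-37 -21 0 0 0 0 1" --pt "-37 -21 0 0 0 0 1" --pt "-37 -21 0 0 0 0 1" --pt "-37 -21 0 0 0 0 1" --pt "-37 -21 0 0 0 0 1" --pt "-37 -21 0 0 0 0 1" --pt "-37 -21 0 0 0 0 1" --pt "-37 -21 0 0 0 0 1"

```text
time: 1.3
tcp_pos: [0.4471, 0.3509, 0.3247]
orientation: [-3.141, -0.0, 2.865]
ft_force: [-0.2, 0.9, -0.3]
grip_width: 0.0852
gripper_force: 0.0
```

Call:
step_arm --pt "-14 -39 0 0 0 0 1" --pt "-14 -39 0 0 0 0 1" --pt "-14 -39 0 0 0 0 1" --pt "-14 -39 0 0 0 0 1" --pt "-14 -39 0 0 0 0 1" --pt "-14 -39 0 0 0 0 1" --pt "-14 -39 0 0 0 0 1" --pt "-14 -39 0 0 0 0 1" --pt "-14 -39 0 0 0 0 1" --pt "-14 -39 0 0 0 0 1" --pt "-14 -39 0 0 0 0 1" --pt "0 0 0 0 0 0 1"

```text
time: 2.5
tcp_pos: [0.4772, -0.1065, 0.3246]
orientation: [-3.14, -0.0, 2.861]
ft_force: [0.6, 0.6, 0.2]
grip_width: 0.0854
gripper_force: 0.0
```

```bash
python3 - <<'E'
from workcell import robot, camera
import cv2,numpy as np
c=camera("wrist"); np.savez("pics/w1.npz",**c); cv2.imwrite("pics/w1.png",c["color"][:,:,::-1])
o=robot.get_obs();print({k:np.round(o[k],3).tolist() for k in("time","tcp_pos","orientation","joint_pos")})
E
```

```text
{'time': 2.55, 'tcp_pos': [0.477, -0.104, 0.325], 'orientation': [-3.141, -0.001, 2.861], 'joint_pos': [-0.277, 0.131, 1.774, -0.0, 1.237, -1.568]}
```

View pics/w1.png

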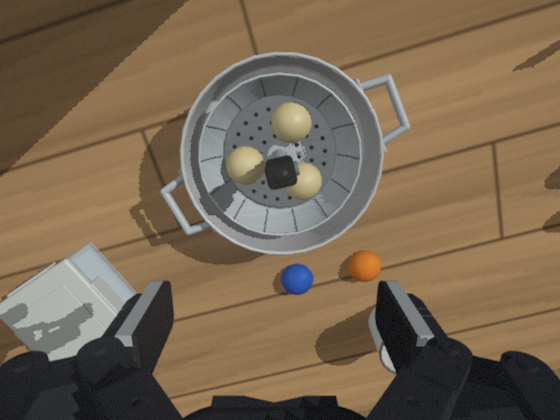

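The wrist view shows the grip from above at (282,172), with potatoes at (291,122), (245,165) and (303,181). I'll measure the yaw from its top face.

```bash
python3 - <<'E'
from h import *
W=np.load("pics/w1.npz");im=W["color"]
A=cv2.resize(im[145:200,250:315],None,fx=10,fy=10,interpolation=cv2.INTER_CUBIC)
A=np.clip(255*(A/255.)**.5,0,255).astype(np.uint8)
cv2.imwrite("pics/w1c.png",A[:,:,::-1])
print(W["view"].round(3).tolist(), -W["view"][:3,:3].T@W["view"][:3,3],W["mtx"][0,0])
g=np.array([.4777,-.1046,.139])
for p in(g,g+[0,0,.021],g-[0,0,.021],g+[0,.03,0],g+[.03,0,0]):
    q=W["view"]@[*p,1];q=W["mtx"]@q[:3];print(q[:2]/q[2],(q[:2]/q[2]-[250,145])*10)
E
```

```text
[[0.276, 0.961, -0.001, -0.03], [0.911, -0.261, 0.318, -0.544], [0.306, -0.089, -0.948, 0.347], [0.0, 0.0, 0.0, 1.0]] [ 0.39810658 -0.08272972  0.50215551] 355.50533636830414
[275.3774273  176.00075616] [253.77427304 310.0075616 ]
[275.42677004 180.74365465] [254.26770039 357.43654652]
[275.33311617 171.74150321] [253.33116174 267.4150321 ]
[303.25373746 168.16813694] [532.53737456 231.6813694 ]
[283.09525767 202.46267878] [330.95257673 574.62678784]
```

View pics/w1c.png

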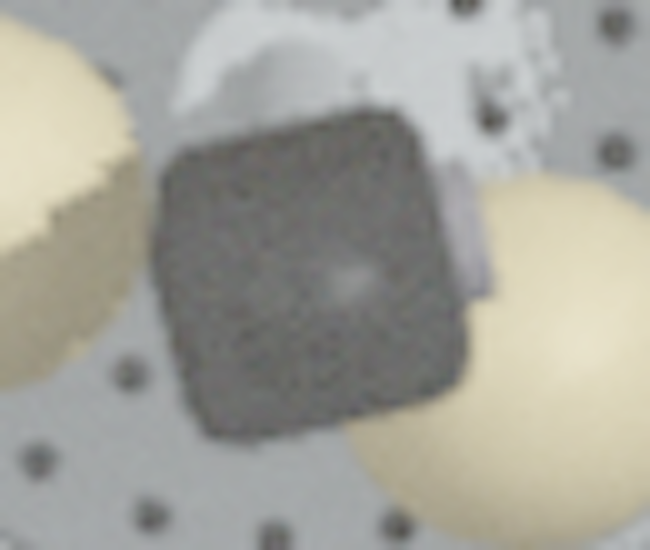

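The button is the grey-lilac disc on the grip's right side, at crop (470,230). The top face's near edge runs from about (207,445) to (470,392).

```bash
python3 - <<'E'
from h import *
W=np.load("pics/w1.npz")
f=lambda u,v,z:onz(W,250+u/10-.5+.05,145+v/10-.5+.05,z)
a,b=f(207,445,.16),f(470,392,.16);print(a,b,np.linalg.norm(a-b))
a2,b2=f(250,437,.16),f(430,400,.16)
for p,q in((a,b),(a2,b2)):
    d=(q-p)[:2];d/=np.linalg.norm(d);n=np.array([d[1],-d[0]]);print("yaw of y from world y deg",np.degrees(np.arctan2(-d[0],d[1])),"centre",(a+b)[:2]/2-n*.013)
print("button",f(490,225,.139))
T=np.load("pics/top0.npz");
from cv2 import HoughCircles
print("pot",onz(T,321.5,260,.085))
import json
# wrist pot rim: outer points
pts=[(284,53),(181,150),(383,150),(284,253)]
P=[onz(W,u,v,.085) for u,v in pts];print(np.round(P,3),(P[0]+P[3])/2,(P[1]+P[2])/2)
E
```

```text
[ 0.48441624 -0.11186993  0.16      ] [ 0.48638735 -0.08535691  0.16      ] 0.02658618842770268
yaw of y from world y deg -4.251836476013773 centre [ 0.47243757 -0.09764959]
yaw of y from world y deg -4.022649315661361 centre [ 0.47243382 -0.09770146]
button [ 0.4752257  -0.07897984  0.139     ]
pot [ 0.47325999 -0.10115066  0.085     ]
[[ 0.362 -0.062  0.085]
 [ 0.429 -0.205  0.085]
 [ 0.494  0.022  0.085]
 [ 0.59  -0.125  0.085]] [ 0.47605013 -0.09339813  0.085     ] [ 0.46182791 -0.09192408  0.085     ]
```

Call:
step_arm --pt "3 2 30 0 0 0 1" --pt "0 0 35 0 0 -6 1" --pt "0 0 35 0 0 -6 1" --pt "0 0 30 0 0 0 1" --pt "0 0 0 0 0 0 1" --pt "0 0 0 0 0 0 1"

```text
time: 3.15
tcp_pos: [0.4748, -0.0989, 0.1954]
orientation: [3.141, -0.001, 3.074]
ft_force: [0.5, -0.2, 1.2]
grip_width: 0.0856
gripper_force: 0.0
```

```bash
python3 - <<'E'
from workcell import robot, camera
from h import *
o=robot.get_obs();print({k:np.round(o[k],4).tolist() for k in("time","tcp_pos","orientation","ft_force")})
c=camera("wrist"); np.savez("pics/w2.npz",**c)
P=lambda p:(lambda q:q[:2]/q[2])(c["mtx"]@(c["view"]@[*p,1])[:3])
t=P([.475,-.101,.16]);print("grip top expected",t,"tcp at",P(o["tcp_pos"]))
u,v=int(t[0])-60,int(t[1])-55
u=max(0,min(u,440));v=max(0,min(v,310));print("crop origin",u,v)
A=cv2.resize(c["color"][v:v+110,u:u+120],None,fx=5,fy=5,interpolation=2)
cv2.imwrite("pics/w2.png",np.clip(255*(A/255.)**.5,0,255).astype(np.uint8)[:,:,::-1])
E
```

```text
{'time': 3.15, 'tcp_pos': [0.4748, -0.0989, 0.1954], 'orientation': [3.1413, -0.0008, 3.0744], 'ft_force': [0.4858, -0.2434, 1.1767]}
grip top expected [269.44532844 228.39304089] tcp at [272.43474771 251.2728405 ]
crop origin 209 173
```

View pics/w2.png

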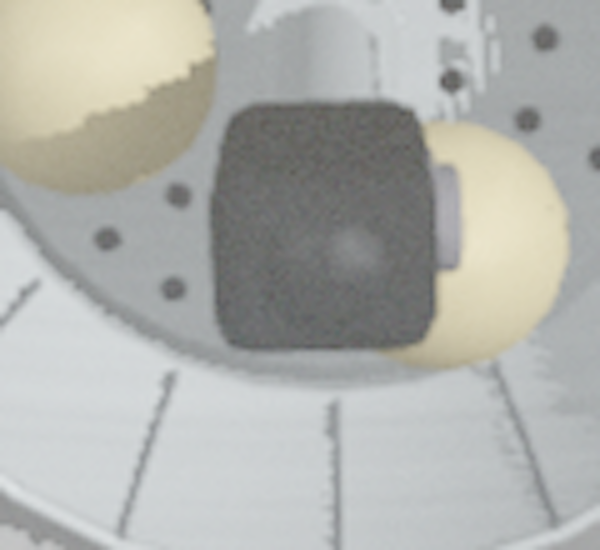

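The grip is now square to the picture: left side about column 215, right side about 437, near top edge on row 350, button at (448,218).

```bash
python3 - <<'E'
from h import *
W=np.load("pics/w2.npz")
f=lambda u,v,z:onz(W,209+u/5-.4,173+v/5-.4,z)
for u in(214,325,437):
    print(u,f(u,350,.158),f(u,225,.139))
print("far bottom edge (-x face)",f(325,102,.118), "button outer",f(460,218,.139))
E
```

```text
214 [ 0.4849571  -0.11360707  0.158     ] [ 0.47421527 -0.1138192   0.139     ]
325 [ 0.48592491 -0.09905783  0.158     ] [ 0.47524318 -0.09835924  0.139     ]
437 [ 0.48690149 -0.08437675  0.158     ] [ 0.47628039 -0.0827592   0.139     ]
far bottom edge (-x face) [ 0.46329437 -0.0975776   0.118     ] button outer [ 0.47545929 -0.07951153  0.139     ]
```

Call:
step_arm --pt "0 2 25 0 0 0 1" --pt "0 0 25 0 0 0 1" --pt "0 0 25 0 0 0 1" --pt "0 0 0 0 0 0 1" --pt "0 0 0 0 0 0 0.3" --pt "0 0 0 0 0 0 0" --pt "0 0 0 0 0 0 -0.2" --pt "0 0 0 0 0 0 -1" --pt "0 0 0 0 0 0 -1" --pt "0 0 0 0 0 0 -1" --pt "0 0 0 0 0 0 -1" --squeeze 40

```text
time: 4.3
tcp_pos: [0.4758, -0.0981, 0.121]
orientation: [-3.141, 0.002, 3.074]
ft_force: [-1.0, -3.6, 11.6]
grip_width: 0.0276
gripper_force: 38.7
```

Call:
step_arm --pt "0 0 -5 0 0 0 -1" --pt "0 0 -5 0 0 0 -1" --pt "0 0 -5 0 0 0 -1" --pt "0 0 -5 0 0 0 -1" --pt "0 0 0 0 0 0 -1"

```text
time: 4.8
tcp_pos: [0.4753, -0.0976, 0.1406]
orientation: [-3.141, 0.001, 3.074]
ft_force: [0.6, 0.2, -6.0]
grip_width: 0.0277
gripper_force: 39.6
```

```bash
python3 - <<'E'
from workcell import robot, camera
from h import *
o=robot.get_obs();print({k:np.round(o[k],4).tolist() for k in("time","tcp_pos","ft_force","torque","grip_width")})
c=camera("wrist");s=camera("scene");
A=c["color"][60:360,80:480]
B=cv2.resize(s["color"][165:255,165:285],(400,300),interpolation=2)
cv2.imwrite("pics/p3.png",np.clip(255*(np.hstack([A,B])/255.)**.6,0,255).astype(np.uint8)[:,:,::-1])
E
```

```text
{'time': 4.8, 'tcp_pos': [0.4753, -0.0976, 0.1406], 'ft_force': [0.6137, 0.1666, -6.0036], 'torque': [0.026, -0.0176, 0.0025], 'grip_width': 0.0277}
```

View pics/p3.png

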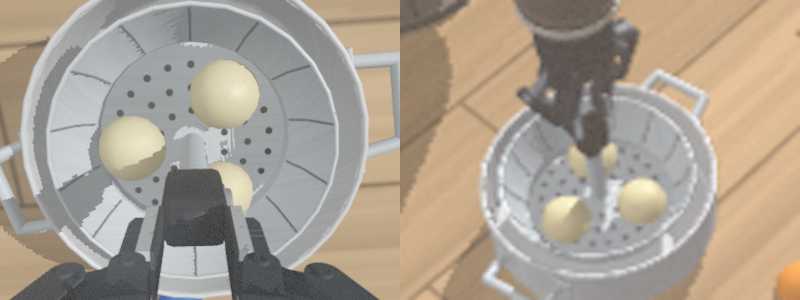

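The basket appears to have come up with the handle: the force is -6 N and the potatoes moved about 3 px up in the scene view. That means the lock did not release. I'll check this with numbers and take a close look at the pads.

```bash
python3 - <<'E'
from workcell import robot, camera
from h import *
S0=np.load("pics/scene0.npz");T0=np.load("pics/top0.npz");S,T,c=camera("scene"),camera("top"),camera("wrist")
def pot(im,r):
    u0,v0,u1,v1=r;h=cv2.cvtColor(im,cv2.COLOR_RGB2HSV)
    m=cv2.inRange(h,(20,60,120),(35,255,255));k=np.zeros_like(m);k[v0:v1,u0:u1]=m[v0:v1,u0:u1]
    n,l,s,ce=cv2.connectedComponentsWithStats(k);return [(ce[i].round(1).tolist(),int(s[i,4])) for i in range(1,n) if s[i,4]>20]
print(pot(S0["color"],(190,190,262,255)),pot(S["color"],(190,190,262,255)))
print(pot(T0["color"],(285,225,355,295)),pot(T["color"],(285,225,355,295)))
A=cv2.resize(c["color"][210:320,205:345],(700,550),interpolation=2)
cv2.imwrite("pics/p4.png",np.clip(255*(A/255.)**.5,0,255).astype(np.uint8)[:,:,::-1])
E
```

```text
[([218.1, 216.4], 31), ([237.3, 227.8], 146), ([213.3, 233.4], 113)] [([217.9, 213.1], 35), ([227.5, 211.4], 25), ([236.9, 224.9], 151), ([213.6, 230.3], 140)]
[([312.6, 244.8], 229), ([337.5, 260.2], 182), ([311.9, 273.2], 188)] [([308.7, 243.6], 93), ([304.6, 271.9], 44)]
```

View pics/p4.png

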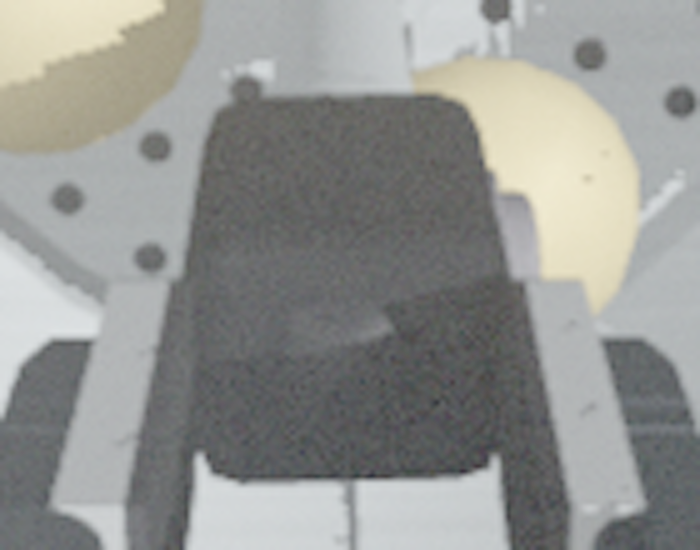

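The pad tips end at about row 280, while the button at (515,235) still stands out beyond them, unpressed. So the grasp missed the button. I'll work out the offset.

```bash
python3 - <<'E'
from workcell import robot, camera
from h import *
o=robot.get_obs();c=camera("wrist");t=o["tcp_pos"];print(t)
P=lambda p:((lambda q:q[:2]/q[2])(c["mtx"]@(c["view"]@[*p,1])[:3])-[205,210])*5
for n,p in {"tcp":t,"tip corner +y -x":t+[-.011,.015,0],"tip corner 13mm up":t+[-.011,.015,.013],"button nominal x":[.4755,t[1]+.017,t[2]+.019],"grip bottom -x edge":[.463,t[1],t[2]-.002],"grip top +x edge":[.488,t[1],t[2]+.040]}.items(): print(n,P(p).round())
f=lambda u,v,z:onz(c,205+u/5,210+v/5,z)
# tip corner lies at (530,280); z if x=t-.011
for z in(.14,.145,.15,.155,.16): print(z,f(530,280,z).round(4),"button",f(518,235,z).round(4),"gripbottom",f(340,97,z).round(4),"griptop",f(340,476,z).round(4))
E
```

```text
[ 0.47478544 -0.09753835  0.13970525]
tcp [337. 206.]
tip corner +y -x [469. 105.]
tip corner 13mm up [478. 152.]
button nominal x [507. 284.]
grip bottom -x edge [330. 100.]
grip top +x edge [345. 527.]
0.14 [ 0.485  -0.0768  0.14  ] button [ 0.4794 -0.0779  0.14  ] gripbottom [ 0.4619 -0.0963  0.14  ] griptop [ 0.5087 -0.0995  0.14  ]
0.145 [ 0.4824 -0.0772  0.145 ] button [ 0.477  -0.0783  0.145 ] gripbottom [ 0.4599 -0.0962  0.145 ] griptop [ 0.5054 -0.0992  0.145 ]
0.15 [ 0.4798 -0.0776  0.15  ] button [ 0.4745 -0.0787  0.15  ] gripbottom [ 0.458 -0.096  0.15 ] griptop [ 0.5021 -0.099   0.15  ]
0.155 [ 0.4772 -0.078   0.155 ] button [ 0.4721 -0.079   0.155 ] gripbottom [ 0.456  -0.0959  0.155 ] griptop [ 0.4989 -0.0988  0.155 ]
0.16 [ 0.4746 -0.0784  0.16  ] button [ 0.4696 -0.0794  0.16  ] gripbottom [ 0.4541 -0.0957  0.16  ] griptop [ 0.4956 -0.0985  0.16  ]
```

Everything points to the pads sitting too high on the grip: the spacing of the tips, the row where they end, and the untouched button. I'll set the basket back down, open, go 18 mm lower (body and rim clearances allow it) and close again.

Call:
step_arm --pt "0 0 5 0 0 0 -1" --pt "0 0 5 0 0 0 -1" --pt "0 0 5 0 0 0 -1" --pt "0 0 4 0 0 0 -1" --pt "0 0 0 0 0 0 -1" --pt "0 0 0 0 0 0 0.3" --pt "0 0 0 0 0 0 0.3" --pt "0 0 0 0 0 0 0.3"

```text
time: 5.9
tcp_pos: [0.4752, -0.0976, 0.1209]
orientation: [-3.142, 0.0, 3.074]
ft_force: [-0.4, 0.6, -0.3]
grip_width: 0.055
gripper_force: 0.0
```

Call:
step_arm --pt "0 0 6 0 0 0 0.3" --pt "0 0 6 0 0 0 0.3" --pt "0 0 6 0 0 0 0.3" --pt "0 0 0 0 0 0 0.3"

```text
time: 6.3
tcp_pos: [0.4743, -0.0974, 0.1018]
orientation: [3.141, -0.002, 3.074]
ft_force: [-0.1, -0.7, 0.2]
grip_width: 0.0557
gripper_force: 0.0
```

```bash
python3 - <<'E'
from workcell import robot, camera
from h import *
o=robot.get_obs();print({k:np.round(o[k],4).tolist() for k in("time","tcp_pos","ft_force","grip_width")})
c=camera("wrist")
A=cv2.resize(c["color"][190:310,195:355],(800,600),interpolation=2)
cv2.imwrite("pics/p5.png",np.clip(255*(A/255.)**.5,0,255).astype(np.uint8)[:,:,::-1])
E
```

```text
{'time': 6.3, 'tcp_pos': [0.4743, -0.0974, 0.1018], 'ft_force': [-0.1366, -0.6555, 0.2107], 'grip_width': 0.0557}
```

View pics/p5.png

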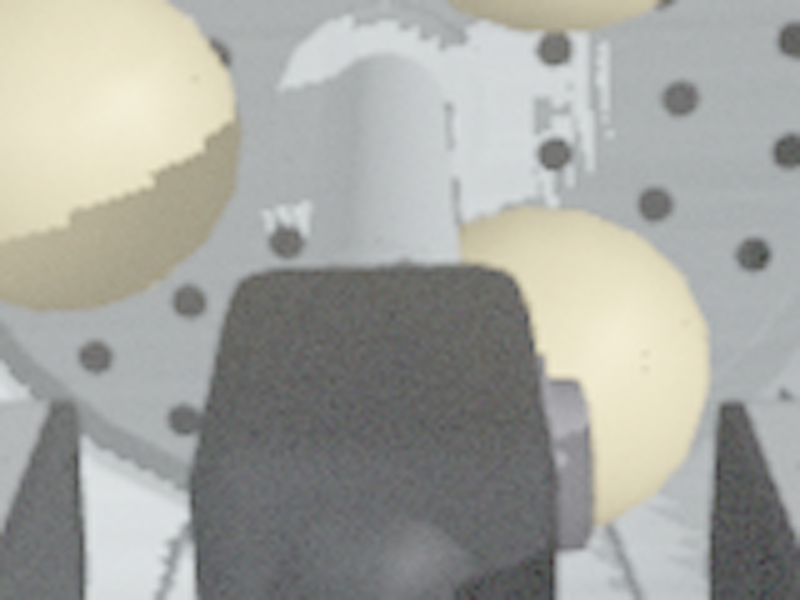

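After going 18 mm lower, the tips end at row 400, level with the upper end of the button at (570,380–550), which is now clearly visible. I'll go 6 mm lower so the pads cover the button, then close.

Call:
step_arm --pt "0 0 6 0 0 0 0.3" --pt "0 0 0 0 0 0 0.0" --pt "0 0 0 0 0 0 -0.2" --pt "0 0 0 0 0 0 -1" --pt "0 0 0 0 0 0 -1" --pt "0 0 0 0 0 0 -1" --pt "0 0 0 0 0 0 -1"

```text
time: 7.05
tcp_pos: [0.4752, -0.0977, 0.0971]
orientation: [-3.141, 0.0, 3.074]
ft_force: [-0.8, -2.6, 4.4]
grip_width: 0.0294
gripper_force: 40.3
```

Call:
step_arm --pt "0 0 -4 0 0 0 -1" --pt "0 0 -4 0 0 0 -1" --pt "0 0 0 0 0 0 -1" --pt "0 0 0 0 0 0 -1"

```text
time: 7.45
tcp_pos: [0.4751, -0.0976, 0.1051]
orientation: [-3.141, 0.0, 3.074]
ft_force: [0.2, -1.9, 0.2]
grip_width: 0.0292
gripper_force: 40.1
```

The force stays near zero, so the handle is sliding and the basket is staying put (grip width 29 mm, button flush).

Call:
step_arm --pt "0 0 -6 0 0 0 -1" --pt "0 0 -6 0 0 0 -1" --pt "0 0 -6 0 0 0 -1" --pt "0 0 -6 0 0 0 -1" --pt "0 0 -6 0 0 0 -1" --pt "0 0 -6 0 0 0 -1" --pt "0 0 -6 0 0 0 -1" --pt "0 0 -4 0 0 0 -1" --pt "0 0 -2 0 0 0 -1" --pt "0 0 0 0 0 0 -1" --pt "0 0 0 0 0 0 -1"

```text
time: 8.55
tcp_pos: [0.475, -0.0976, 0.1529]
orientation: [-3.142, 0.0, 3.074]
ft_force: [2.5, -0.6, 0.7]
grip_width: 0.0293
gripper_force: 39.8
```

Call:
step_arm --pt "0 0 -1 0 0 0 -1" --pt "0 0 -1 0 0 0 -1" --pt "0 0 -1 0 0 0 -1" --pt "0 0 0 0 0 0 -1" --pt "0 0 0 0 0 0 -1"

```text
time: 9.05
tcp_pos: [0.475, -0.0976, 0.156]
orientation: [-3.142, 0.0, 3.074]
ft_force: [1.2, 1.4, 0.8]
grip_width: 0.029
gripper_force: 39.7
```

Call:
step_arm --pt "0 0 -1 0 0 0 -1" --pt "0 0 -1 0 0 0 -1" --pt "0 0 -1 0 0 0 -1" --pt "0 0 0 0 0 0 -1" --pt "0 0 0 0 0 0 -1"

```text
time: 9.55
tcp_pos: [0.4747, -0.0975, 0.1588]
orientation: [3.142, -0.0, 3.074]
ft_force: [1.0, 0.1, -5.6]
grip_width: 0.0293
gripper_force: 39.9
```

The load came on at the expected 60 mm. Now I'll lift gently by 110 mm.

Call:
step_arm --pt "0 0 -3 0 0 0 -1" --pt "0 0 -8 0 0 0 -1" --pt "0 0 -12 0 0 0 -1" --pt "0 0 -12 0 0 0 -1" --pt "0 0 -12 0 0 0 -1" --pt "0 0 -12 0 0 0 -1" --pt "0 0 -12 0 0 0 -1" --pt "0 0 -12 0 0 0 -1" --pt "0 0 -12 0 0 0 -1" --pt "0 0 -10 0 0 0 -1" --pt "0 0 -4 0 0 0 -1" --pt "0 0 -1 0 0 0 -1"

```text
time: 10.75
tcp_pos: [0.4751, -0.0976, 0.2693]
orientation: [-3.141, 0.001, 3.074]
ft_force: [0.2, 0.1, -7.1]
grip_width: 0.0293
gripper_force: 40.0
```

Call:
step_arm --pt "0 0 0 0 0 0 -1" --pt "0 0 0 0 0 0 -1" --pt "0 0 0 0 0 0 -1" --pt "0 0 0 0 0 0 -1" --pt "0 0 0 0 0 0 -1"

```text
time: 11.25
tcp_pos: [0.4749, -0.0975, 0.2687]
orientation: [3.142, -0.0, 3.074]
ft_force: [0.4, -0.0, -6.5]
grip_width: 0.0298
gripper_force: 40.0
```

```bash
python3 - <<'E'
from workcell import robot, camera
from h import *
o=robot.get_obs();print({k:np.round(o[k],4).tolist() for k in("time","tcp_pos","orientation","ft_force","torque","grip_width")})
c=camera("wrist");s=camera("scene");np.savez("pics/wf.npz",**c)
A=c["color"][0:300:,80:480]
B=cv2.resize(s["color"][125:260,150:330],(400,300),interpolation=2)
cv2.imwrite("pics/p6.png",np.clip(255*(np.hstack([A,B])/255.)**.6,0,255).astype(np.uint8)[:,:,::-1])
E
```

```text
{'time': 11.25, 'tcp_pos': [0.4749, -0.0975, 0.2687], 'orientation': [3.1415, -0.0004, 3.0742], 'ft_force': [0.3645, -0.0217, -6.4958], 'torque': [0.0416, -0.0765, -0.0081], 'grip_width': 0.0298}
```

View pics/p6.png

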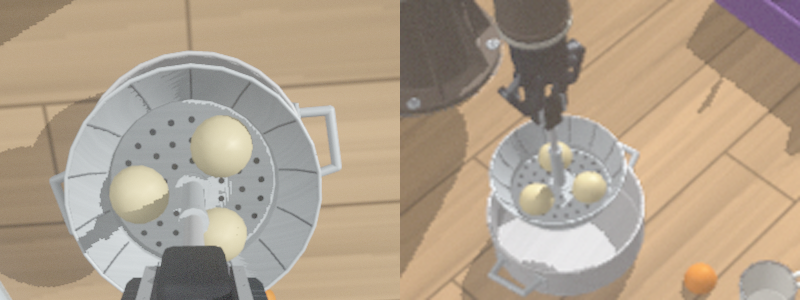

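The basket hangs level above the rim on its extended rod. All three potatoes are in it, and the pot is still in place beneath.

```bash
python3 -c "
from workcell import robot
print(robot.job_done())"
```

```text
the job is handed in; nothing more can be done
None
```

I handed the job in with the basket held still and level on its fully extended handle, all three halves in it, about 4 cm above the rim over the middle of the pot; a first grasp missed the button and lifted the basket about 20 mm, so I set it back down before drawing the handle out.

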